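# Weigh the deep pail of radishes on the hanging scale

## Task

Weigh the deep steel pail of radishes: pick it up by its wooden grip, keep it upright, and hang it by the peak of its bail on the sprung hook of the scale. Ease the weight on without driving the hook down to its bottom stop, let go, back off and wait until the pail hangs still; leave the shallow pail where it stands.

Things in the scene. Friction and masses are not known exactly. Their poses are not given: they have to be found in the camera images.
- deep_pail: Deeper of two radish pails: round steel, 84 mm across, 80 tall, 0.3-0.5 kg. Origin: underside centre, z up. Stiff 6 mm rod bail in its y-z plane, an inverted V (74 mm wide 24 below the peak); peak underside 150 above origin. On the peak a wooden grip block 26 (x) by 24 (y), 155 to 205 above origin: pinch its +y/-y sides, fingertips at 157 or higher, so the hook passes between them.
- shallow_pail: The other pail, 110 mm across and 45 tall, with the same kind of bail (peak underside 115 mm above its underside) and the same wooden grip block (120 to 170 mm above its underside). Origin: centre of the underside, z up. To be left alone.
- hook_seat (a point): Top of the hook's 24 mm level trough, mid-length; moves with the hook; 225 mm above the table unloaded. +x points to the column, z up. The 8 mm rod runs along x: free upturned tip at x = -36 (top 16 above seat), behind the seat it rises 16. The bail comes in from -x over the tip, its plane square to x. Column face at x = +117, 36 wide, 296 tall; foot (14 thick) from +80. Open above and below.
- scale_hook (a joint): How far the hook has dipped straight down, in m: 0 unloaded (top stop), 0.05 at its bottom stop. Spring 200 N/m (0.1 N to start); the deep pail settles at a dip of about 0.014 to 0.023 after bobbing for a second or two.
Mind the look-alikes: they are no part of the job. Leave any orange or yellow look-alike of the deep_pail alone.

How it is judged (in metres and radians):
On the way, in this order (a step that is already met when the one before it is completed fails the run):
1. the deep pail is lifted clear of the table (height (world z) of deep_pail above 0.03 m and value of joint scale_hook below 0.004 m), for 0.1 s.
2. the deep pail's bail bears on the hook, which dips (value of joint scale_hook above 0.006 m and z of hook_seat in the frame of deep_pail between 0.13 and 0.165 m), for 0.1 s.
At the end, for the whole second after the job is handed in: Deep pail hangs free by its bail peak in the hook trough (30 mm along, 20 mm across, 12 mm in height), upright within 14 degrees; hook dipped 9 to 35 mm and settled (below 30 mm/s, pail below 50 mm/s); shallow pail within 30 mm of where it stood (value of joint scale_hook between 0.009 and 0.035 m and velocity of joint scale_hook between -0.03 and 0.03 m/s and x of hook_seat in the frame of deep_pail between -0.03 and 0.03 m and y of hook_seat in the frame of deep_pail between -0.02 and 0.02 m and z of hook_seat in the frame of deep_pail between 0.135 and 0.16 m and angle between deep_pail's own z axis and vertical below 0.25 rad and linear speed of deep_pail below 0.05 m/s and distance of shallow_pail from where it was at the start of the episode below 0.03 m); the robot touches nothing.
It fails at once if the hook is driven down to its bottom stop (value of joint scale_hook above 0.047 m).
It fails at once if the deep pail is tipped by more than 35 degrees (angle between deep_pail's own z axis and vertical above 0.61 rad).
It fails at once if the shallow pail is moved by more than 30 mm (distance of shallow_pail from where it was at the start of the episode above 0.03 m).
It also fails if it takes over 45 s, if anything falls off the work surface, if the arm or the gripper's body presses on something with over 40 N, if the wrist force passes 120 N, or if a joint passes its speed limit or range.

## Robot

A 6-joint arm with a two-finger parallel gripper is mounted at the origin on the work surface. World frame = base frame: x ahead of the robot, y to its left, z up, the work surface at z = 0. Lengths are in mm, angles in rad, forces in N, time in s.
With the tool pointing down it reaches from about 325 to 850 mm from the base axis. Payload 4.4 kg.
Tool frame: the origin (TCP) lies on the front face of the gripper's body, between the roots of the fingers; the fingertips stand 97 mm ahead of it and the grasp point (between the pads) lies 78 mm ahead of it (arm.nose_length is the distance from the TCP to the fingertips, in mm); z points along the fingers, y is the line along which they close (so a half turn about z gives the same grasp; the last joint's range is limited). The gripper opens to 94 mm and grips with 3 to 60 N. Pads are 16 mm wide; open, the fingers measure 119 mm over their backs; the gripper's body (75 mm by 177 mm) begins 78 mm behind the grasp point.
Start: joints at [-1.419, 0.207, 1.542, -0, 1.393, -0.15], TCP at [170.9, -549.018, 302.647] pointing down, gripper open.
Joint ranges: [-2.73, 2.73], [-0.86, 2.22], [0.23, 2.46], [-1.11, 4.25], [0.08, 2.63], [-2.82, 2.82]. Speed limits (rad/s): [2.79, 2.79, 3.14, 3.14, 3.14, 3.14].

## Interface

Orientations are given as [roll, pitch, yaw] about the fixed x, y, z axes, in that order (R = Rz(yaw) Ry(pitch) Rx(roll)).
In Python, from rig import arm gives the robot as it stands. The module is installed in compiled form; this text tells all that it offers.
- The arm moves only by the tool send_rows, never from a script. Its argument "targets" is a list of rows, each a list of 3 entries, a list of its own where there are three numbers: the shift along the tool's x, y, z normalised to -1 to 1, where 1 is 20 mm, then the turn, a rotation vector about the tool's x, y, z normalised to -1 to 1, where 1 is 0.12 rad, then the opening, from -1 (shut) to 1 (fully open). A call has 1 to 8 rows; each row shifts and turns the commanded pose from where the row before left it, along the tool's axes as they then stand; what a row does not reach is not made up. A row lasts 1/12 s, in which the tool goes at most 41.7 mm and 7.16 degrees, less where a joint would pass 70% of its speed; a pose out of reach is approached as far as the arm can. A call with a number of a shift or a turn outside -1 to 1 is refused whole. A call with a gripper value outside its range is refused whole. The fingers move at their own pace and stop on an object; "newtons" is the grip in N (left out, the last holds). Time passes only in rows, so rows that do not move let the fingers close. It gives the time, the measured TCP pose, the force, the opening and the grip force at its end, in the units of the state.
- arm.observe(): the state, without advancing time (a new reading comes with each control period).
- arm.grab_frame(name): name is "scene" or "top" or "wrist"; returns the picture (400x640x3 uint8, red, green, blue); there is no depth.
- arm.calibration(name): a dict with "mtx" (3x3 intrinsics, pixels), "R" (3x3) and "t" (3): a world point X has camera coordinates R X + t. Camera axes: x right, y down, z forward; pixel columns grow to the right and rows downward; lengths in mm; the calibration is good to about 2 mm. A picture is of the moment at which its call begins: read the wrist's pose just before it. calibration takes no time and is no camera call; for the wrist camera it gives the pose at the moment of the call.
- arm.job_done(): hands the job in; it is judged then, once.
Trained networks look in the newest picture that a camera, given by its name, has taken for a name from the list of things; names that differ only in an ending like _2 or _b are one class to them, and where a whole thing is asked for, a point or a joint stands for the part that bears it (a point fixed in the world has none). Each returns a list of dicts, best first, with "score" (0 to 1); they miss things now and then, are a little off and sometimes report something else, mostly with a low value. They report only what shows in the picture. A call takes as long as a camera call. They do not tell look-alikes from the thing itself.
- arm.spot_in(name, camera): "extent" ([centre column, centre row, width, height] as shares, 0 to 1, of the picture: columns of its width, rows of its height, round what is visible of it).
The state is a dict: "time_s": time; "q": joint angles; "joint_velocities": joint speeds; "joint_efforts": joint torques, N m; "tcp_pos": TCP position; "eef_rot": TCP orientation; "force": force on the tool from outside, world axes, zero at the start; "wrist_torque": the same for the moment, N m; "opening": finger opening in mm; "grip_force": force on a finger pad.
Only numpy, scipy, OpenCV 4.12 (cv2) and the standard library are available. Lean on these libraries where they do the work, as an engineer would, in place of code of your own. Each camera call takes 0.05 s, during which the arm holds its last target. There are 200 camera calls.

## Working session

There is one attempt and no reset: what is moved stays moved. The work goes in short steps, Python scripts to look and compute and a tool call to move; the robot and the scene stay as the last step left them, time stands still between calls to the robot, and variables do not carry over. Pictures are saved under pics/ and viewed, at most 10 in all, crops included, and the job is handed in when it is done.

Besides the shell and the picture viewer there is one more tool, called after ">>>" as name(argument=value, ...), one argument or row to a line, values as JSON. send_rows: Moves the arm, as the interface text tells. Its arguments: {"type":"object","properties":{"targets":{"type":"array","items":{"type":"array"}},"newtons":{"type":"number"}},"required":["targets"]}

```bash
mkdir -p pics; python3 - <<'E'
from rig import arm
import cv2,numpy as np
s=arm.observe();print(s['time_s'],s['tcp_pos'],s['eef_rot'],s['opening'])
for c in ['scene','top']:
    f=arm.grab_frame(c);cv2.imwrite(f'pics/{c}0.png',f[:,:,::-1])
    k=arm.calibration(c);print(c,np.round(k['mtx'],1).tolist(),np.round(k['R'],4).tolist(),np.round(k['t'],1).tolist())
    for n in ['deep_pail','shallow_pail','hook_seat']:
        for d in arm.spot_in(n,c)[:4]:
            e=d['extent'];print(n,round(d['score'],2),[round(e[0]*640),round(e[1]*400),round(e[2]*640),round(e[3]*400)])
E
```

```text
0.0 [ 170.80218595 -548.4176997   301.50898194] [-3.13934756e+00 -3.21426061e-04  3.01780664e-01] 94.16053351751927
scene [[448.2, 0.0, 325.9], [0.0, 448.2, 195.9], [0.0, 0.0, 1.0]] [[-0.2194, 0.9756, -0.0015], [0.7801, 0.1745, -0.6008], [-0.5859, -0.133, -0.7994]] [186.5, -302.6, 1639.0]
deep_pail 0.98 [201, 197, 33, 55]
deep_pail 0.89 [248, 192, 33, 55]
deep_pail 0.72 [277, 165, 25, 55]
shallow_pail 0.94 [331, 205, 39, 49]
hook_seat 0.56 [439, 207, 29, 44]
top [[373.5, 0.0, 321.8], [0.0, 373.5, 193.6], [0.0, 0.0, 1.0]] [[0.0113, -0.9995, -0.0309], [-0.9874, -0.0062, -0.1579], [0.1577, 0.0323, -0.987]] [-71.6, 520.3, 1034.5]
deep_pail 0.9 [458, 177, 40, 31]
deep_pail 0.72 [391, 237, 32, 34]
deep_pail 0.67 [413, 192, 39, 34]
shallow_pail 0.97 [320, 207, 37, 38]
hook_seat 0.64 [197, 161, 40, 56]
```

View pics/scene0.png

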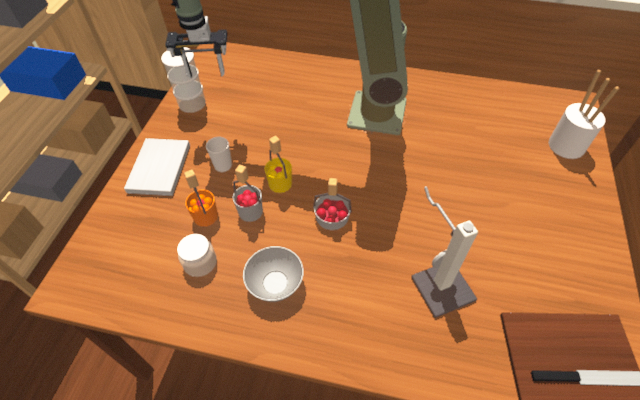

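View pics/top0.png

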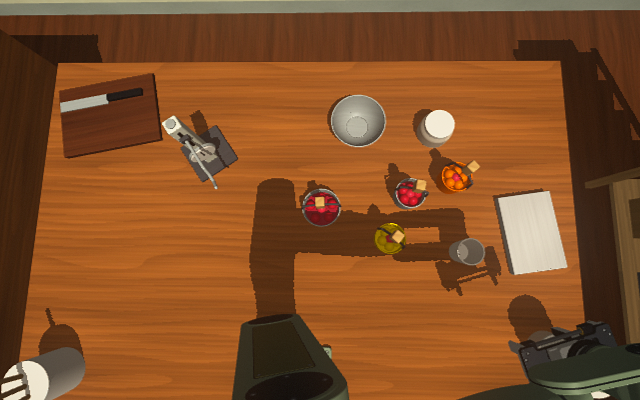

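The steel deep pail is at scene (248,192) / top (413,192), between the orange look-alike (201,197) and the yellow one (277,165). The scale hook points from the column at top (172,123) to a tip near (215,188). I'll zoom in on both for exact pixels.

```bash
python3 - <<'E'
import cv2,numpy as np
s=cv2.imread('pics/scene0.png');t=cv2.imread('pics/top0.png')
def c(im,x,y,w=100,h=75):
    r=cv2.resize(im[y:y+h,x:x+w],(400,300),interpolation=cv2.INTER_CUBIC)
    for i in range(0,w,20): cv2.putText(r,str(x+i),(i*4,8),0,.3,(255,255,255));cv2.line(r,(i*4,0),(i*4,4),(0,255,0))
    for i in range(0,h,20): cv2.putText(r,str(y+i),(0,i*4+4),0,.3,(255,255,255))
    return r
cv2.imwrite('pics/zoom.png',np.vstack([np.hstack([c(s,190,145),c(s,400,180,)]),np.hstack([c(t,370,155),c(t,150,115)])]))
E
```

```text
(no output)
```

View pics/zoom.png

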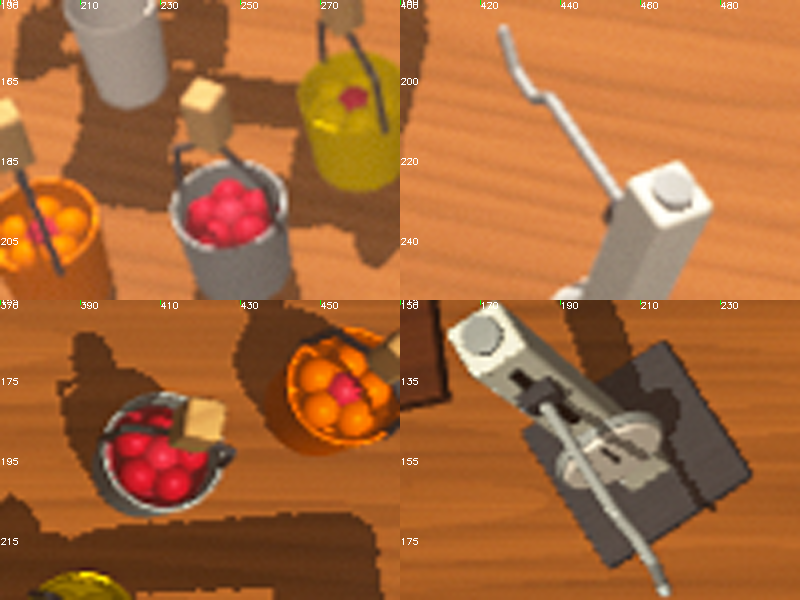

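```bash
cat > h.py <<'E'
from rig import arm
import numpy as np
def ray(c,p,k=None):
    k=k or arm.calibration(c);R=np.array(k['R']);t=np.array(k['t'])
    d=R.T@np.linalg.solve(np.array(k['mtx']),[p[0],p[1],1]);return -R.T@t,d/np.linalg.norm(d)
def atz(c,p,z,k=None):
    o,d=ray(c,p,k);return o+d*(z-o[2])/d[2]
def tri(rays):
    A=sum(np.eye(3)-np.outer(d,d) for o,d in rays);b=sum((np.eye(3)-np.outer(d,d))@o for o,d in rays)
    return np.linalg.solve(A,b)
def proj(c,X,k=None):
    k=k or arm.calibration(c);p=np.array(k['mtx'])@(np.array(k['R'])@X+np.array(k['t']));return p[:2]/p[2]
E
python3 - <<'E'
from h import *
np.set_printoptions(precision=1,suppress=True)
for n,a,b,z in [('block top',(241,169),(421,184.5),205),('hooktip',(425.8,187),(216.3,188.3),241),('coltop',(468,227.5),(171,124),296)]:
    print(n,tri([ray('scene',a),ray('top',b)]),atz('scene',a,z),atz('top',b,z))
l,r=atz('top',(396,189),126),atz('top',(426.5,194),126);print('bail',l,r,np.arctan2(*(r-l)[1::-1]))
print('bailL scene',atz('scene',(234.5,182.5),126))
print('rim ctr top',atz('top',(410,193.5),80),'scene',atz('scene',(247.5,197),80))
tip=atz('top',(216.3,188.3),241);col=atz('top',(171,124),296);rod=atz('top',(186,141),241)
print('hook yaw',np.arctan2(*(col-tip)[1::-1]),np.arctan2(*(rod-tip)[1::-1]), np.linalg.norm(col-tip), np.linalg.norm(rod-tip))
tip=atz('scene',(425.8,187),241);col=atz('scene',(468,227.5),296)
print('scene',np.arctan2(*(col-tip)[1::-1]),np.linalg.norm(col-tip))
E
```

```text
block top [ 518.8 -311.7  201.4] [ 521.6 -308.6  205. ] [ 518.5 -312.4  205. ]
hooktip [500.7 179.1 235.5] [504.5 180.2 241. ] [500.  175.5 241. ]
coltop [640.5 274.9 290.5] [643.6 275.4 296. ] [638.7 270.5 296. ]
bail [ 520.8 -265.3  126. ] [ 508.  -344.5  126. ] -1.7313377650986956
bailL scene [ 512.6 -344.   126. ]
rim ctr top [ 516.5 -311.    80. ] scene [ 522.6 -308.4   80. ]
hook yaw 0.6002761974712232 0.6081754871838511 176.8467718722835 140.7030620306255
scene 0.6002544106632914 177.32650401045402
```

>>> send_rows(
  targets=[
    [[0, 0, -1], [0, 0, 0.96], 1],
    [[0, 0, -1], [0, 0, 0.96], 1],
    [[0, 0, -1], [0, 0, 0.96], 1],
    [[0, 0, -0.5], [0, 0, 0.95], 1],
    [[0.96, -0.9, 0], [0, 0, 0], 1],
    [[0.96, -0.9, 0], [0, 0, 0], 1],
    [[0.96, -0.9, 0], [0, 0, 0], 1],
    [[0.96, -0.9, 0], [0, 0, 0], 1],
  ],
)

```text
time_s: 1.07
tcp_pos: [258.7, -489.4, 372.9]
eef_rot: [3.141, -0.0, -0.159]
force: [-0.0, 0.4, -0.1]
opening: 94.2
grip_force: 0.0
```

>>> send_rows(
  targets=[
    [[0.96, -0.9, 0], [0, 0, 0], 1],
    [[0.96, -0.9, 0], [0, 0, 0], 1],
    [[0.96, -0.9, 0], [0, 0, 0], 1],
    [[0.96, -0.9, 0], [0, 0, 0], 1],
    [[0.96, -0.9, 0], [0, 0, 0], 1],
    [[0.96, -0.9, 0], [0, 0, 0], 1],
    [[0.96, -0.9, 0], [0, 0, 0], 1],
    [[0.96, -0.9, 0], [0, 0, 0], 1],
  ],
)

```text
time_s: 1.73
tcp_pos: [433.3, -371.0, 372.7]
eef_rot: [3.141, -0.0, -0.158]
force: [-0.5, 0.1, 0.2]
opening: 93.9
grip_force: 0.0
```

>>> send_rows(
  targets=[
    [[0.96, -0.9, 0], [0, 0, 0], 1],
    [[0.96, -0.9, 0], [0, 0, 0], 1],
    [[0.5, -0.5, 0], [0, 0, 0], 1],
    [[0, 0, 0], [0, 0, 0], 1],
    [[0, 0, 0], [0, 0, 0], 1],
  ],
)

```text
time_s: 2.15
tcp_pos: [487.3, -334.0, 372.5]
eef_rot: [3.141, 0.001, -0.157]
force: [0.1, 0.0, 0.3]
opening: 94.3
grip_force: 0.0
```

```bash
python3 - <<'E'
from h import *
import cv2
s=arm.observe();print(s['time_s'],s['tcp_pos'],s['eef_rot'],s['force'])
k=arm.calibration('wrist');f=arm.grab_frame('wrist');cv2.imwrite('pics/w1.png',f[:,:,::-1])
print(np.round(k['mtx'],1).tolist(),np.round(k['R'],3).tolist(),np.round(k['t'],1).tolist())
np.savez('w1.npz',**{a:np.array(b) for a,b in k.items()})
for d in arm.spot_in('deep_pail','wrist'):print(round(d['score'],2),(np.array(d['extent'])*[640,400,640,400]).round())
print(proj('wrist',[519,-311,205],k),proj('wrist',[519,-311,80],k))
E
```

```text
2.15 [ 487.34038324 -334.01868798  372.45630997] [ 3.14104203e+00  9.79434896e-04 -1.56510742e-01] [0.1285884  0.04116572 0.25419714]
[[278.5, 0.0, 323.1], [0.0, 278.5, 200.3], [0.0, 0.0, 1.0]] [[-0.155, -0.988, 0.001], [-0.959, 0.151, 0.241], [-0.238, 0.036, -0.971]] [-254.3, 475.0, 585.4]
0.9 [403. 111.  87.  67.]
0.88 [281. 252.  61.  71.]
0.87 [302. 161.  67.  64.]
[292.60416453 177.97781435] [302.42241006 162.72193184]
```

View pics/w1.png

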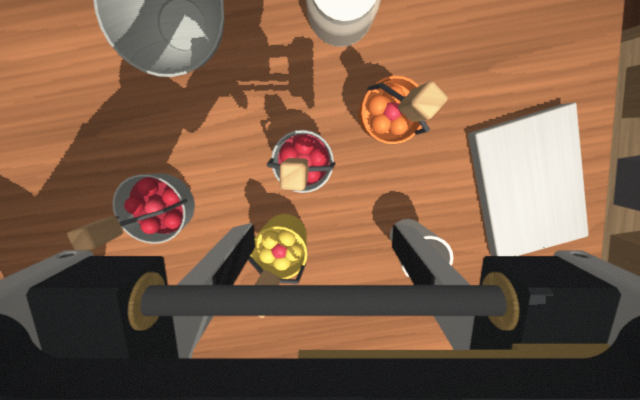

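The wrist view shows the steel deep pail centred at (302,161), its grip block near (294,173) and its bail corners near (269,163) and (334,165). The yellow pail is at (281,252) and the orange one at (395,110).

```bash
python3 - <<'E'
from h import *
import cv2
k=dict(np.load('w1.npz'));np.set_printoptions(precision=1,suppress=True)
f=cv2.imread('pics/w1.png')[125:200,255:355];r=cv2.resize(f,(800,600),interpolation=cv2.INTER_CUBIC)
from math import cos,sin
x,y,w=519,-311,-.16
ex=np.array([cos(w),sin(w),0]);ey=np.array([-sin(w),cos(w),0])
for a in(-13,13):
  for b in(-12,12):
    p=proj('w',np.array([x,y,205])+a*ex+b*ey,k);cv2.circle(r,tuple(int(v) for v in (p-[255,125])*8),4,(255,0,0),-1)
for b in(-40,40):
    p=proj('w',np.array([x,y,126])+b*ey,k);cv2.circle(r,tuple(int(v) for v in (p-[255,125])*8),4,(0,255,0),-1)
cv2.imwrite('pics/w1z.png',r)
E
```

```text
(no output)
```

View pics/w1z.png

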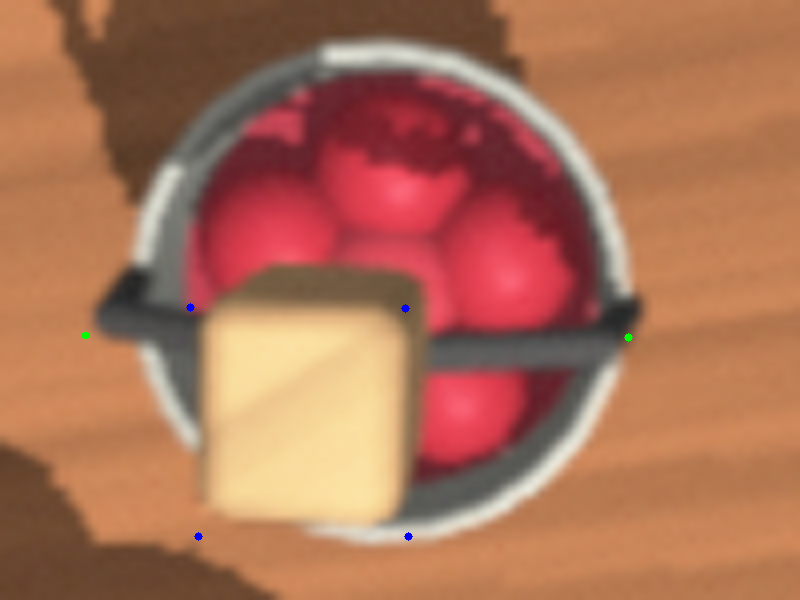

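The predicted block outline (blue) matches the real top face to about 1 mm, so I'm moving over the block at about (520,-312) and descending to fingertip height 162.

>>> send_rows(
  targets=[
    [[0.72, -0.67, 0], [0, 0, 0], 1],
    [[0.72, -0.67, 0], [0, 0, 0], 1],
    [[0, 0, 0.8], [0, 0, 0], 1],
    [[0, 0, 1], [0, 0, 0], 1],
    [[0, 0, 1], [0, 0, 0], 1],
    [[0, 0, 1], [0, 0, 0], 1],
    [[0, 0, 1], [0, 0, 0], 1],
    [[0, 0, 0.8], [0, 0, 0], 1],
  ],
)

```text
time_s: 2.92
tcp_pos: [518.4, -313.2, 259.1]
eef_rot: [-3.141, 0.002, -0.16]
force: [0.1, -0.2, -0.1]
opening: 94.2
grip_force: 0.0
```

>>> send_rows(
  targets=[
    [[0, 0, 0], [0, 0, 0], 1],
    [[0, 0, 0], [0, 0, 0], 1],
  ],
)

```text
time_s: 3.08
tcp_pos: [518.7, -312.9, 259.8]
eef_rot: [-3.141, 0.002, -0.16]
force: [0.3, -0.1, 0.1]
opening: 93.9
grip_force: 0.0
```

>>> send_rows(
  targets=[
    [[0, 0, 0], [0, 0, 0], -1],
    [[0, 0, 0], [0, 0, 0], -1],
    [[0, 0, 0], [0, 0, 0], -1],
    [[0, 0, 0], [0, 0, 0], -1],
    [[0, 0, 0], [0, 0, 0], -1],
    [[0, 0, 0], [0, 0, 0], -1],
    [[0, 0, 0], [0, 0, 0], -1],
    [[0, 0, 0], [0, 0, 0], -1],
  ],
  newtons=30,
)

```text
time_s: 3.75
tcp_pos: [520.1, -312.1, 260.7]
eef_rot: [3.142, -0.0, -0.158]
force: [-0.7, 0.0, 0.2]
opening: 44.0
grip_force: 0.0
```

>>> send_rows(
  targets=[
    [[0, 0, 0], [0, 0, 0], -1],
    [[0, 0, 0], [0, 0, 0], -1],
    [[0, 0, 0], [0, 0, 0], -1],
    [[0, 0, 0], [0, 0, 0], -1],
    [[0, 0, 0], [0, 0, 0], -1],
    [[0, 0, 0], [0, 0, 0], -1],
  ],
)

```text
time_s: 4.25
tcp_pos: [520.0, -312.0, 260.5]
eef_rot: [-3.141, 0.0, -0.158]
force: [1.0, -0.4, -0.4]
opening: 23.8
grip_force: 29.9
```

>>> send_rows(
  targets=[
    [[0, 0, -0.2], [0, 0, 0], -1],
    [[0, 0, -0.5], [0, 0, 0], -1],
    [[0, 0, -0.7], [0, 0, 0], -1],
    [[0, 0, -0.9], [0, 0, -0.2], -1],
    [[0, 0, -0.9], [0, 0, -0.4], -1],
    [[0, 0, -0.9], [0, 0, -0.5], -1],
    [[0, 0, -0.9], [0, 0, -0.6], -1],
    [[0, 0, -0.9], [0, 0, -0.6], -1],
  ],
)

```text
time_s: 4.92
tcp_pos: [519.7, -312.0, 379.7]
eef_rot: [-3.141, 0.001, 0.122]
force: [0.5, 1.0, -3.4]
opening: 23.8
grip_force: 29.9
```

>>> send_rows(
  targets=[
    [[0, 0, -0.9], [0, 0, -0.6], -1],
    [[0, 0, -0.9], [0, 0, -0.6], -1],
    [[0, 0, -0.9], [0, 0, -0.6], -1],
    [[0, 0, -0.9], [0, 0, -0.6], -1],
    [[0, 0, -0.6], [0, 0, -0.6], -1],
    [[0, 0, -0.4], [0, 0, -0.6], -1],
    [[0, 0, 0], [0, 0, -0.43], -1],
    [[0, 0, 0], [0, 0, 0], -1],
  ],
)

```text
time_s: 5.58
tcp_pos: [520.0, -312.2, 471.9]
eef_rot: [3.14, -0.0, 0.603]
force: [-0.3, -0.7, -4.5]
opening: 23.5
grip_force: 29.9
```

>>> send_rows(
  targets=[
    [[0.1, -0.2, 0], [0, 0, 0], -1],
    [[0.2, -0.4, 0], [0, 0, 0], -1],
    [[0.3, -0.6, 0], [0, 0, 0], -1],
    [[0.4, -0.8, 0], [0, 0, 0], -1],
    [[0.45, -0.9, 0], [0, 0, 0], -1],
    [[0.45, -0.9, 0], [0, 0, 0], -1],
    [[0.45, -0.9, 0], [0, 0, 0], -1],
    [[0.45, -0.9, 0], [0, 0, 0], -1],
  ],
)

```text
time_s: 6.25
tcp_pos: [502.1, -185.8, 470.4]
eef_rot: [-3.14, -0.0, 0.602]
force: [0.3, -0.3, -4.2]
opening: 24.0
grip_force: 29.9
```

>>> send_rows(
  targets=[
    [[0.45, -0.9, 0], [0, 0, 0], -1],
    [[0.45, -0.9, 0], [0, 0, 0], -1],
    [[0.45, -0.9, 0], [0, 0, 0], -1],
    [[0.45, -0.9, 0], [0, 0, 0], -1],
    [[0.45, -0.9, 0], [0, 0, 0], -1],
    [[0.45, -0.9, 0], [0, 0, 0], -1],
    [[0.45, -0.9, 0], [0, 0, 0], -1],
    [[0.45, -0.9, 0], [0, 0, 0], -1],
  ],
)

```text
time_s: 6.92
tcp_pos: [479.4, -26.5, 470.5]
eef_rot: [-3.141, 0.0, 0.602]
force: [0.0, 0.5, -3.8]
opening: 23.8
grip_force: 29.9
```

>>> send_rows(
  targets=[
    [[0.45, -0.9, 0], [0, 0, 0], -1],
    [[0.45, -0.9, 0], [0, 0, 0], -1],
    [[0.45, -0.9, 0], [0, 0, 0], -1],
    [[0.45, -0.9, 0], [0, 0, 0], -1],
    [[0.45, -0.9, 0], [0, 0, 0], -1],
    [[0.45, -0.9, 0], [0, 0, 0], -1],
    [[0.4, -0.8, 0], [0, 0, 0], -1],
    [[0.3, -0.6, 0], [0, 0, 0], -1],
  ],
)

```text
time_s: 7.58
tcp_pos: [458.0, 124.2, 470.5]
eef_rot: [-3.14, -0.0, 0.603]
force: [-0.9, -0.1, -3.9]
opening: 23.7
grip_force: 29.9
```

>>> send_rows(
  targets=[
    [[0.25, -0.5, 0], [0, 0, 0], -1],
    [[0.15, -0.3, 0], [0, 0, 0], -1],
    [[0.1, -0.2, 0], [0, 0, 0], -1],
    [[0, -0.1, 0], [0, 0, 0], -1],
    [[0, 0, 0], [0, 0, 0], -1],
    [[0, 0, 0], [0, 0, 0], -1],
  ],
)

```text
time_s: 8.08
tcp_pos: [455.5, 145.3, 470.6]
eef_rot: [3.141, 0.0, 0.601]
force: [0.4, 0.6, -2.7]
opening: 23.6
grip_force: 29.9
```

```bash
cat > look.py <<'E'
import sys,cv2
from h import *
n=sys.argv[1]
s=arm.observe();print(s['time_s'],s['tcp_pos'],s['eef_rot'],s['force'],s['opening'])
c=[]
for cam,(x,y) in [('scene',(395,120)),('top',(150,105))]:
    f=arm.grab_frame(cam)[:,:,::-1];cv2.imwrite(f'pics/{cam}{n}.png',f)
    r=cv2.resize(f[y:y+150,x:x+100],(400,600),interpolation=cv2.INTER_CUBIC)
    for i in range(0,150,20): cv2.putText(r,str(y+i),(0,i*4+4),0,.3,(255,255,255))
    for i in range(0,100,20): cv2.putText(r,str(x+i),(i*4,8),0,.3,(255,255,255))
    c.append(r)
cv2.imwrite(f'pics/look{n}.png',np.hstack(c))
E
python3 look.py 1
```

```text
8.0833 [455.5253399  145.32442048 470.59375586] [3.14129485e+00 3.30933134e-04 6.01103746e-01] [ 0.37543411  0.61242332 -2.74143315] 23.579250393256068
```

View pics/look1.png

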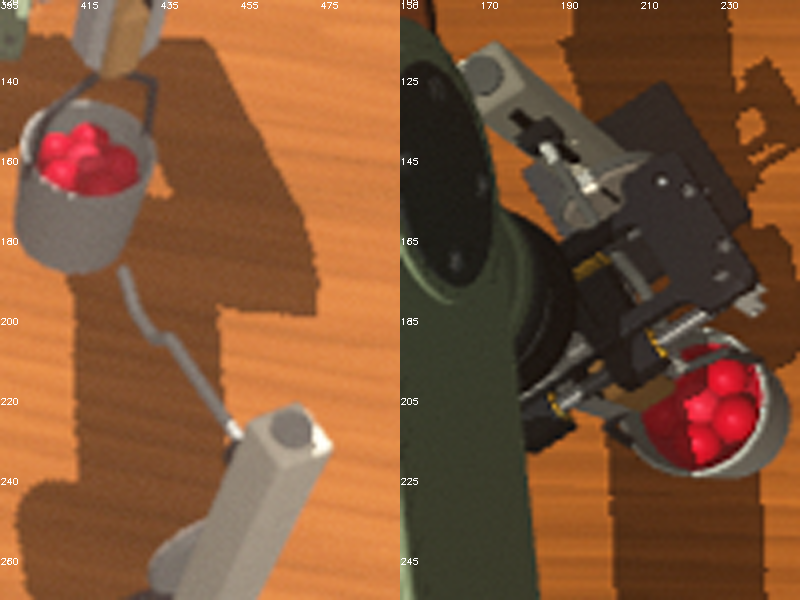

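The pail is held upright at scene (417,157), short of the hook, with the hook tip at (425,187). I'll descend to hooking height and check alignment with the wrist camera.

>>> send_rows(
  targets=[
    [[0, 0, 0.3], [0, 0, 0], -1],
    [[0, 0, 0.7], [0, 0, 0], -1],
    [[0, 0, 0.9], [0, 0, 0], -1],
    [[0, 0, 0.9], [0, 0, 0], -1],
    [[0, 0, 0.9], [0, 0, 0], -1],
    [[0, 0, 0.8], [0, 0, 0], -1],
    [[0, 0, 0.5], [0, 0, 0], -1],
    [[0, 0, 0.3], [0, 0, 0], -1],
  ],
)

```text
time_s: 8.85
tcp_pos: [454.8, 145.4, 362.6]
eef_rot: [-3.14, 0.003, 0.601]
force: [-0.4, -0.1, -3.2]
opening: 23.5
grip_force: 29.9
```

>>> send_rows(
  targets=[
    [[0, 0, 0], [0, 0, 0], -1],
    [[0, 0, 0], [0, 0, 0], -1],
    [[0, 0, 0], [0, 0, 0], -1],
  ],
)

```text
time_s: 9.1
tcp_pos: [456.1, 145.8, 365.9]
eef_rot: [3.14, -0.002, 0.602]
force: [-0.2, -0.2, -3.0]
opening: 23.7
grip_force: 29.9
```

```bash
python3 - <<'E'
from h import *
import cv2
s=arm.observe();print(s['time_s'],s['tcp_pos'],s['eef_rot'],s['force'])
k=arm.calibration('wrist');f=arm.grab_frame('wrist')[:,:,::-1].copy()
np.savez('w2.npz',**{a:np.array(b) for a,b in k.items()})
ux=np.array([np.cos(.6),np.sin(.6),0])
S=np.array([531.7,196.7,225])
cv2.imwrite('pics/w2raw.png',f)
for a,z in[(-36,16),(-12,0),(12,0),(28,16)]:
    p=proj('w',S+a*ux+[0,0,z],k);print(a,p.round(1));cv2.circle(f,tuple(int(round(v)) for v in p),2,(255,0,0),-1)
for b in(-18,18):
    p=proj('w',S+117*ux+b*np.array([-ux[1],ux[0],0])+[0,0,71],k);print('col',p.round(1));cv2.circle(f,tuple(int(round(v)) for v in p),2,(0,255,0),-1)
cv2.imwrite('pics/w2.png',f)
E
```

```text
9.1 [456.14798056 145.77102759 365.9016137 ] [ 3.14048087e+00 -2.15583229e-03  6.01690905e-01] [-0.16149962 -0.20841636 -2.98826732]
-36 [324.8 151.4]
-12 [324.7 118.3]
12 [324.9  84.8]
28 [325.1  55.7]
col [ 371.1 -217.8]
col [ 283.1 -218.3]
```

View pics/w2.png

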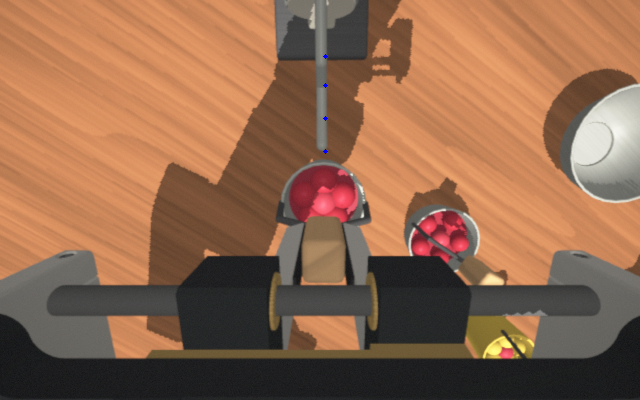

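The wrist view shows the hook rod pointing straight at the held pail, at column 321 where I predicted 325 (blue), with its tip at row 150. So it sits about 2 mm toward tool -y; I'll correct that and slide the bail over the tip.

>>> send_rows(
  targets=[
    [[0.3, -0.1, 0], [0, 0, 0], -1],
    [[0.6, 0, 0], [0, 0, 0], -1],
    [[0.7, 0, 0], [0, 0, 0], -1],
    [[0.7, 0, 0], [0, 0, 0], -1],
    [[0.7, 0, 0], [0, 0, 0], -1],
    [[0.7, 0, 0], [0, 0, 0], -1],
    [[0.5, 0, 0], [0, 0, 0], -1],
    [[0.2, 0, 0], [0, 0, 0], -1],
  ],
)

```text
time_s: 9.82
tcp_pos: [528.2, 198.2, 364.9]
eef_rot: [3.141, -0.001, 0.602]
force: [0.4, 1.2, -3.4]
opening: 24.5
grip_force: 30.0
```

>>> send_rows(
  targets=[
    [[0, 0, 0], [0, 0, 0], -1],
    [[0, 0, 0], [0, 0, 0], -1],
    [[0, 0, 0], [0, 0, 0], -1],
  ],
)

```text
time_s: 10.07
tcp_pos: [526.5, 197.0, 364.6]
eef_rot: [-3.142, 0.001, 0.602]
force: [0.1, -0.5, -4.0]
opening: 24.0
grip_force: 30.0
```

```bash
python3 look.py 2
```

```text
10.0667 [526.47192962 196.97599209 364.63353309] [-3.14153132e+00  6.51482729e-04  6.01716258e-01] [ 0.05864034 -0.48484864 -4.03209913] 24.034684826234617
```

View pics/look2.png

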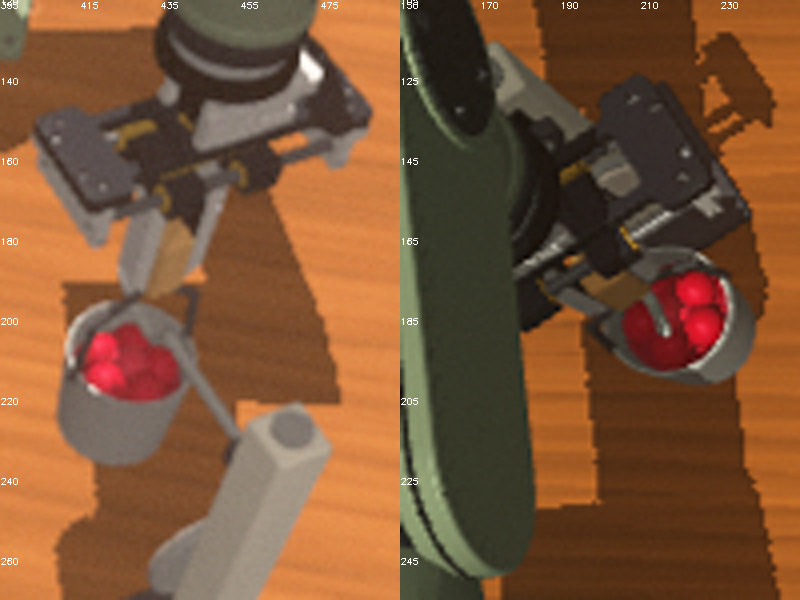

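The hook tip now shows through the bail in the top view at about (216,187), with the rod under the bail peak, so I'm lowering slowly.

>>> send_rows(
  targets=[
    [[0.1, 0, 0.3], [0, 0, 0], -1],
    [[0, 0, 0.4], [0, 0, 0], -1],
    [[0, 0, 0.4], [0, 0, 0], -1],
    [[0, 0, 0.2], [0, 0, 0], -1],
    [[0, 0, 0.15], [0, 0, 0], -1],
    [[0, 0, 0.15], [0, 0, 0], -1],
    [[0, 0, 0.15], [0, 0, 0], -1],
    [[0, 0, 0.15], [0, 0, 0], -1],
  ],
)

```text
time_s: 10.83
tcp_pos: [528.8, 198.2, 326.9]
eef_rot: [3.141, -0.001, 0.602]
force: [-0.9, -0.8, -1.6]
opening: 23.6
grip_force: 30.0
```

>>> send_rows(
  targets=[
    [[0, 0, 0.1], [0, 0, 0], -1],
    [[0, 0, 0], [0, 0, 0], -1],
    [[0, 0, 0], [0, 0, 0], -1],
  ],
)

```text
time_s: 11.08
tcp_pos: [528.8, 198.2, 325.1]
eef_rot: [3.141, -0.001, 0.602]
force: [-0.1, -2.5, -1.3]
opening: 23.9
grip_force: 30.0
```

>>> send_rows(
  targets=[
    [[0, 0, 0.1], [0, 0, 0], -1],
    [[0, 0, 0.1], [0, 0, 0], -1],
    [[0, 0, 0.1], [0, 0, 0], -1],
    [[0, 0, 0.1], [0, 0, 0], -1],
    [[0, 0, 0.05], [0, 0, 0], -1],
    [[0, 0, 0], [0, 0, 0], -1],
    [[0, 0, 0], [0, 0, 0], -1],
    [[0, 0, 0], [0, 0, 0], -1],
  ],
)

```text
time_s: 11.75
tcp_pos: [528.9, 198.3, 316.1]
eef_rot: [3.141, -0.001, 0.602]
force: [2.1, -1.6, 0.3]
opening: 24.3
grip_force: 30.0
```

```bash
python3 look.py 3
```

```text
11.75 [528.93102317 198.28842992 316.06276523] [ 3.14084149e+00 -9.90222263e-04  6.01779221e-01] [ 2.08585507 -1.57779169  0.27486189] 24.33974537429766
```

View pics/look3.png

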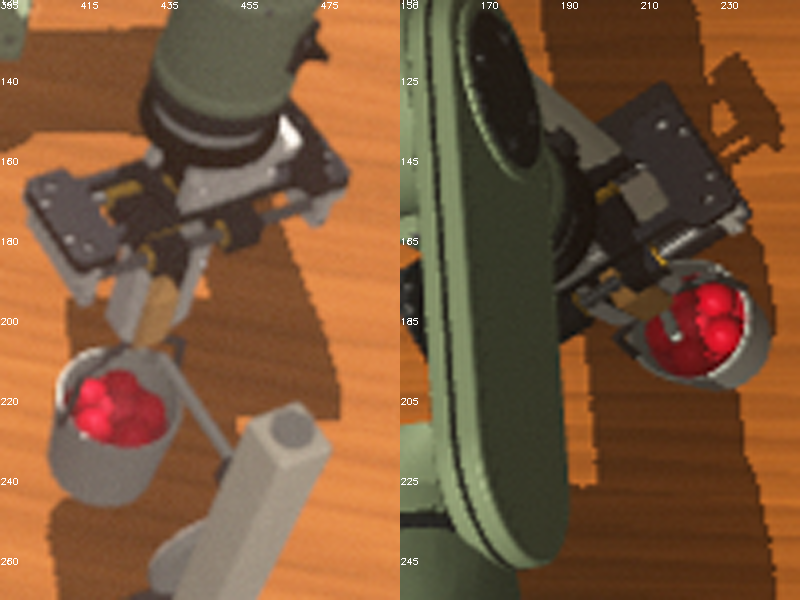

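Force is near zero vertically: the hook carries the pail. A 2.5 N side load remains toward tool +y, so I'll relieve it before releasing.

>>> send_rows(
  targets=[
    [[0, 0.05, 0], [0, 0, 0], -1],
    [[0, 0.05, 0], [0, 0, 0], -1],
    [[0, 0, 0], [0, 0, 0], -1],
    [[0, 0, 0], [0, 0, 0], -1],
    [[0, 0, 0], [0, 0, 0], -1],
  ],
)

```text
time_s: 12.27
tcp_pos: [529.4, 197.4, 315.6]
eef_rot: [-3.14, -0.0, 0.602]
force: [-1.2, 2.6, -0.5]
opening: 24.1
grip_force: 30.0
```

>>> send_rows(
  targets=[
    [[0, -0.05, 0], [0, 0, 0], -1],
    [[0, 0, 0], [0, 0, 0], -1],
    [[0, 0, 0], [0, 0, 0], 0],
    [[0, 0, 0], [0, 0, 0], 0.5],
    [[0, 0, 0], [0, 0, 0], 1],
    [[0, 0, 0], [0, 0, 0], 1],
    [[0, 0, 0], [0, 0, 0], 1],
    [[0, 0, 0], [0, 0, 0], 1],
  ],
)

```text
time_s: 12.93
tcp_pos: [529.1, 197.4, 315.6]
eef_rot: [-3.142, 0.0, 0.602]
force: [0.1, 0.3, -0.7]
opening: 60.7
grip_force: 0.0
```

>>> send_rows(
  targets=[
    [[0, 0, 0], [0, 0, 0], 1],
    [[0, 0, 0], [0, 0, 0], 1],
    [[0, 0, 0], [0, 0, 0], 1],
    [[0, 0, 0], [0, 0, 0], 1],
    [[0, 0, 0], [0, 0, 0], 1],
    [[0, 0, 0], [0, 0, 0], 1],
    [[0, 0, 0], [0, 0, 0], 1],
    [[0, 0, 0], [0, 0, 0], 1],
  ],
)

```text
time_s: 13.6
tcp_pos: [529.1, 197.5, 315.6]
eef_rot: [-3.142, -0.0, 0.602]
force: [-0.0, -0.0, 0.3]
opening: 94.0
grip_force: 0.0
```

>>> send_rows(
  targets=[
    [[0, 0, -0.4], [0, 0, 0], 1],
    [[0, 0, -0.8], [0, 0, 0], 1],
    [[0, 0, -1], [0, 0, 0], 1],
    [[0, 0, -1], [0, 0, 0], 1],
    [[0, 0, -1], [0, 0, 0], 1],
    [[0, 0, -1], [0, 0, 0], 1],
    [[0, 0, -0.8], [0, 0, 0], 1],
    [[-0.8, 0, 0], [0, 0, 0], 1],
  ],
)

```text
time_s: 14.27
tcp_pos: [518.1, 189.3, 440.6]
eef_rot: [3.138, -0.009, 0.603]
force: [-1.1, 0.9, 0.6]
opening: 94.1
grip_force: 0.0
```

>>> send_rows(
  targets=[
    [[-1, 0, 0], [0, 0, 0], 1],
    [[-1, 0, 0], [0, 0, 0], 1],
    [[-1, 0, 0], [0, 0, 0], 1],
    [[-1, 0, 0], [0, 0, 0], 1],
    [[-1, 0, 0], [0, 0, 0], 1],
    [[-0.5, 0, 0], [0, 0, 0], 1],
    [[0, 0, 0], [0, 0, 0], 1],
    [[0, 0, 0], [0, 0, 0], 1],
  ],
)

```text
time_s: 14.93
tcp_pos: [425.5, 126.2, 436.4]
eef_rot: [3.141, -0.002, 0.601]
force: [0.8, -0.1, 0.1]
opening: 94.1
grip_force: 0.0
```

>>> send_rows(
  targets=[
    [[0, 0, 0], [0, 0, 0], 1],
    [[0, 0, 0], [0, 0, 0], 1],
    [[0, 0, 0], [0, 0, 0], 1],
    [[0, 0, 0], [0, 0, 0], 1],
    [[0, 0, 0], [0, 0, 0], 1],
    [[0, 0, 0], [0, 0, 0], 1],
    [[0, 0, 0], [0, 0, 0], 1],
    [[0, 0, 0], [0, 0, 0], 1],
  ],
)

```text
time_s: 15.6
tcp_pos: [425.3, 126.2, 435.6]
eef_rot: [-3.142, 0.0, 0.602]
force: [0.4, -0.3, -0.1]
opening: 93.8
grip_force: 0.0
```

>>> send_rows(
  targets=[
    [[0, 0, 0], [0, 0, 0], 1],
    [[0, 0, 0], [0, 0, 0], 1],
    [[0, 0, 0], [0, 0, 0], 1],
    [[0, 0, 0], [0, 0, 0], 1],
    [[0, 0, 0], [0, 0, 0], 1],
    [[0, 0, 0], [0, 0, 0], 1],
    [[0, 0, 0], [0, 0, 0], 1],
    [[0, 0, 0], [0, 0, 0], 1],
  ],
)

```text
time_s: 16.27
tcp_pos: [425.3, 126.2, 435.7]
eef_rot: [3.142, -0.0, 0.602]
force: [-0.4, -0.5, 1.1]
opening: 94.3
grip_force: 0.0
```

```bash
python3 look.py 4
```

```text
16.2667 [425.25879541 126.17291329 435.65348814] [ 3.14155356e+00 -2.62004645e-05  6.01790973e-01] [-0.39419549 -0.472256    1.12675178] 94.27112794672964
```

View pics/look4.png

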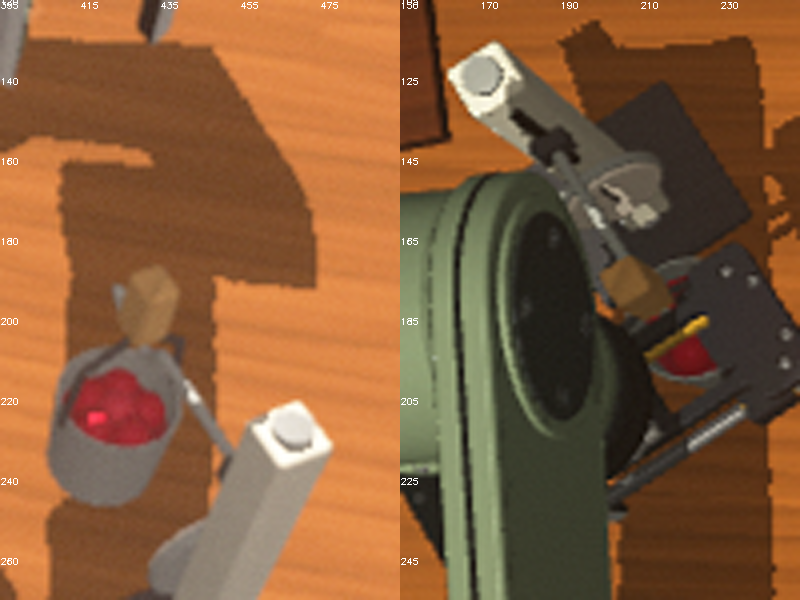

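The pail hangs on the hook at scene (424,221), with its block at (432,195) and the fingers clear. I'll wait and check with successive frames that it's still.

>>> send_rows(
  targets=[
    [[0, 0, 0], [0, 0, 0], 1],
    [[0, 0, 0], [0, 0, 0], 1],
    [[0, 0, 0], [0, 0, 0], 1],
    [[0, 0, 0], [0, 0, 0], 1],
    [[0, 0, 0], [0, 0, 0], 1],
    [[0, 0, 0], [0, 0, 0], 1],
    [[0, 0, 0], [0, 0, 0], 1],
    [[0, 0, 0], [0, 0, 0], 1],
  ],
)

```text
time_s: 17.03
tcp_pos: [425.3, 126.2, 435.6]
eef_rot: [-3.142, 0.0, 0.602]
force: [-0.4, 0.8, 0.0]
opening: 93.9
grip_force: 0.0
```

>>> send_rows(
  targets=[
    [[0, 0, 0], [0, 0, 0], 1],
    [[0, 0, 0], [0, 0, 0], 1],
    [[0, 0, 0], [0, 0, 0], 1],
    [[0, 0, 0], [0, 0, 0], 1],
    [[0, 0, 0], [0, 0, 0], 1],
    [[0, 0, 0], [0, 0, 0], 1],
    [[0, 0, 0], [0, 0, 0], 1],
    [[0, 0, 0], [0, 0, 0], 1],
  ],
)

```text
time_s: 17.7
tcp_pos: [425.3, 126.2, 435.7]
eef_rot: [3.142, -0.0, 0.602]
force: [0.1, -0.8, 0.5]
opening: 93.8
grip_force: 0.0
```

```bash
python3 - <<'E'
from h import *
import cv2
F=[arm.grab_frame('scene')[180:250,400:450].astype(np.float32).mean(2) for _ in range(12)]
ref=cv2.imread('pics/scene4.png')[180:250,400:450].astype(np.float32).mean(2)
print('shift vs look4',cv2.phaseCorrelate(ref,F[0])[0])
for f in F[1:]: print(np.round(cv2.phaseCorrelate(F[0],f)[0],2),round(float(abs(f-F[0]).max()),1))
np.set_printoptions(precision=1,suppress=True)
# shallow pail & tilt check: expected projections if upright, dip 19mm
S=np.array([530.,197,206])
for z in(55,-70,-150):print('exp',z,proj('scene',S+[0,0,z]))
for n in('deep_pail','shallow_pail'):
  for d in arm.spot_in(n,'scene'):print(n,round(d['score'],2),np.array(d['extent'])*[640,400,640,400])
print(arm.observe()['time_s'])
E
```

```text
shift vs look4 (-0.00922691115716745, -0.03246637160473398)
[0.03 0.06] 10.3
[0.02 0.1 ] 9.0
[-0.03  0.01] 10.0
[-0.04  0.09] 10.0
[0.01 0.05] 8.7
[-0.02  0.05] 9.0
[0.03 0.01] 11.0
[-0.03  0.09] 10.3
[-0.    0.02] 10.3
[0.01 0.09] 9.3
[0.   0.13] 9.0
exp 55 [433.3 191.2]
exp -70 [424.3 219.8]
exp -150 [419.4 235.7]
deep_pail 0.94 [200.3 197.   34.2  57.3]
deep_pail 0.88 [423.6 216.4  34.9  62.5]
deep_pail 0.79 [278.  163.4  29.1  55.8]
shallow_pail 0.93 [332.3 204.4  35.6  50. ]
18.4
```

```bash
python3 -c "
from rig import arm;print(arm.job_done())"
```

```text
the job is handed in; nothing more can be done
None
```

The deep steel pail hangs upright and still by its bail on the scale hook; the arm is clear, the shallow pail shows no movement in the camera, and the job is handed in (no verdict was returned).

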